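# Wedge a rocking balance

### The job

The laboratory balance rocks because its front left foot is too short and hangs above the bench. Push the rubber wedge along the bench, without lifting it, thin end first under that foot until the foot rests on it and the balance no longer rocks, then let go of the wedge and press down firmly with a fingertip on the top of the balance above that foot to test it. The program finishes while still pressing there, with the balance standing level and firm on the wedge; do not lift or shove the balance, and leave the things around it where they are.

Things in the scene. Friction and masses are not known exactly. Their poses are not given: they have to be found in the camera images.
- balance: white top-pan balance, a low loose box 170 (x) x 200 (y) mm, casing 22 to 64 mm above the bench, round steel pan (top at 74 mm), dark display at the front, about 3.5 kg. Origin: centre of its footprint at bench level; +x to its back, +y to its left, z up. Four dome feet at x = +-65, y = +-80 mm. It stands level on three; the front left one (-65, +80) hangs clear of the bench
- foot_sole (a point): lowest point of the short front left foot (dome of 10 mm radius), 20 mm in from the casing's left side and front. It hangs 5 to 9 mm above the bench, differently each time
- corner_top (a point): point on the flat casing top straight above the short foot, 64 mm above the bench: press here. Unwedged, pressing with 3 to 6 N rocks the corner down by the foot's whole gap; wedged, it stays put
- wedge: black rubber wedge, 90 long, 46 wide, 2 mm thick at the thin end rising evenly to 20 mm at the back; 60 g. Lies left of the balance, thin end 20 to 55 mm short of the short foot's centre, pointing at it (up to 6 mm aside, 7 degrees askew). Origin: centre of its underside; +x to the thin end. The foot meets it 15 to 35 mm in from the thin end; pushing then gets stiff (5 N and more)
- wedge_back (a point): centre of the wedge's upright flat back face (46 wide, 20 high), 10 mm above the bench: push here along the wedge's +x
- wedge_toe (a point): middle of the wedge's thin end, at bench level
- black_cup: bystander: black cup 69 mm wide, 66 mm high, to the right front; origin at the centre of its underside
- stopper_2: bystander: red-brown rubber stopper, 37 mm wide, 24 mm high, to the right front; origin at the centre of its underside
- tape_roll: bystander: roll of white tape lying flat, 68 mm wide, 19 mm high, behind the wedge's lane; origin at the centre of its underside

How it is judged:
By the outcome, as a careful person would: the job done as asked, in the order asked, and still so for the second after the job is handed in, while the arm keeps its last pose, push and grip.
It also fails if it takes over 51 s, if anything falls off the work surface, if the arm or the gripper's body presses on something with over 40 N, if the wrist force passes 120 N, or if a joint passes its speed limit or range.

### The arm

A 7-joint arm with a two-finger parallel gripper is mounted at the origin on a cart in front of the work surface, level with it; the furniture and walls round the work are solid. World frame = base frame: x ahead of the robot, y to its left, z up, the work surface at z = 0. Lengths are in m, angles in rad, forces in N, time in s.
With the tool pointing down it reaches from about 0.4 to 0.85 m from the base axis. Payload 10.4 kg.
Tool frame: the origin (TCP) lies at the very end of the fingers, on their centre line; the grasp point (between the pads) lies 19 mm behind it; z points along the fingers, y is the direction in which the jaws open and shut (so a half turn about z gives the same grasp; the last joint's range is limited). The gripper opens to 85 mm and grips with 20 to 120 N. Pads are 22 mm wide; open, the fingers measure 114 mm over their backs; the gripper's body (76 mm by 85 mm) begins 54 mm behind the grasp point. The pads swing forward as they close: fully open they stand 13 mm farther back than shut.
Start: joints at [1.275, 0.332, -0.065, 1.46, 0.022, 1.35, -0.088], TCP at [0.168, -0.602, 0.231] pointing down, gripper open.
Joint ranges: [-2.6, 2.6], [-0.5, 2.12], [-1.47, 1.34], [0.16, 2.42], [-1.27, 4.41], [0.06, 2.06], [-2.6, 2.6]. Speed limits (rad/s): [2.22, 2.22, 2.79, 2.79, 3.14, 3.14, 3.14].

### API

Orientations are given as a unit quaternion [x, y, z, w].
In Python, from station import r gives the robot as it stands.
- The arm moves only by the shell command python3 -m crank 'ROWS' [OPENING]. ROWS is JSON, a list of rows, each a list of 2 entries, a list of its own where there are three numbers: the shift along the tool's x, y, z normalised to -1 to 1, where 1 is 15 cm, then the turn about the tool's z normalised to -1 to 1, where 1 is 60 degrees. A call has 1 to 20 rows; each row is the pose to reach, as a shift and turn from the pose commanded when the call began, along the tool's axes at that moment; what a row does not reach only later rows make up. A row lasts 1/8 s, in which the tool goes at most 62.5 mm and 10.7 degrees, less where a joint would pass 70% of its speed; a pose out of reach is approached as far as the arm can. A call with a number of a shift or a turn outside -1 to 1 is refused whole. A call with a gripper value outside its range is refused whole. OPENING is the closure, from 0 (fully open) to 1 (shut), set as the call begins (- or left out, the last holds). The fingers move at their own pace and stop on an object; the grip force is fixed at half the most. Time passes only in rows, so rows that repeat a pose let the fingers close. It gives the time, the measured TCP pose, the force and the opening at its end, in the units of the state.
- r.get_state(): the state, without advancing time (a new reading comes with each control period).
- r.grab_frame(name): name is "side" or "top" or "wrist"; returns a dict with "pixels" (480x640x3 uint8, red, green, blue), "depth" (480x640 float32, m along the optical axis (not along the pixel's ray), 0 where there is no reading), "fx", "fy", "cx", "cy" (pixels), "T" (4x4, takes a point from camera to world coordinates); the wrist camera has in their place "tool_from_camera" (4x4, takes a point from camera to tool coordinates, whose origin is the TCP and whose axes are the flange's). Camera axes: x right, y up, looking along -z (the intrinsics and any distortion apply to the point x, -y, -z); pixel columns grow to the right and rows downward; lengths in m; the calibration is good to about 2 mm. A picture is of the moment at which its call begins: read the wrist's pose just before it.
- r.close_job(): hands the job in, once; it reports no verdict.
Trained networks look in a picture, given as the dict that the camera call returned (one of the last four; its "shot" number tells which), for a name from the list of things; names that differ only in an ending like _2 or _b are one class to them, and where a whole thing is asked for, a point or a joint stands for the part that bears it (a point fixed in the world has none). Each returns a list of dicts, best first, with "score" (0 to 1); they miss things now and then, are a little off and sometimes report something else, mostly with a low value. They report only what shows in the picture. A call takes as long as a camera call.
- r.boxes_of(target, picture): "location" ([row, column] in pixels, amid what is visible of it).
- r.pinpoint(target, picture): "location" ([row, column] in pixels: a listed point, or the origin of a listed thing).
The state is a dict: "clock": time; "joint_pos": joint angles; "qd": joint speeds; "joint_efforts": joint torques, N m; "tcp_pos": TCP position; "tcp_rot": TCP orientation; "ft_force": force on the tool from outside, world axes, zero at the start; "moment": the same for the moment, N m; "opening": finger opening in m.
Only numpy, scipy, OpenCV 4.12 (cv2) and the standard library are available. Lean on these libraries where they do the work, as an engineer would, in place of code of your own. Each camera call takes 0.05 s, during which the arm holds its last target.

## Working session

There is one attempt and no reset: what is moved stays moved. The work goes in short steps, Python scripts to look and compute and a shell command to move; the robot and the scene stay as the last step left them, time stands still between calls to the robot, and variables do not carry over. Pictures are saved under pics/ and viewed, and the job is handed in when it is done.

```bash
ls; mkdir -p pics
cat > h.py <<'E'
import numpy as np, cv2
from station import r
from scipy.spatial.transform import Rotation as R
def world(f,row,col,T=None,z=None):
    T=f["T"] if T is None else T
    d=np.array([(col-f["cx"])/f["fx"],-(row-f["cy"])/f["fy"],-1.0])
    if z is None:
        dep=np.median([x for x in f["depth"][int(row)-1:int(row)+2,int(col)-1:int(col)+2].ravel() if x>0] or [0])
        p=d*dep
        return T[:3,:3]@p+T[:3,3]
    w=T[:3,:3]@d; t=(z-T[2,3])/w[2]
    return T[:3,3]+w*t
def save(f,n): cv2.imwrite(f"pics/{n}.png",f["pixels"][:,:,::-1])
E
python3 - <<'E'
from h import *
s=r.get_state(); print(s)
for n in("side","top"):
    f=r.grab_frame(n); save(f,n+"0"); print(n,{k:v for k,v in f.items() if k not in("pixels","depth")})
    for t,z in (("balance",0),("foot_sole",.007),("corner_top",.064),("wedge",0),("wedge_back",.01),("wedge_toe",0),("black_cup",0),("stopper_2",0),("tape_roll",0)):
        for d in r.pinpoint(t,f)[:2]:
            print(t,d["score"],np.round(d["location"],1),world(f,*d["location"],z=z).round(4),world(f,*d["location"]).round(4))
E
```

```text
pics
{'clock': 0.0, 'joint_pos': array([ 1.27539656,  0.33287882, -0.06473441,  1.46096772,  0.02160487,
        1.34996759, -0.08847796]), 'qd': array([ 0.00027558, -0.00034765, -0.00052528,  0.00162156, -0.00123831,
       -0.00072616,  0.00027139]), 'joint_efforts': array([-2.46392701e-04, -6.25449228e+01,  4.90529963e-02, -3.91609168e+01,
        1.62002438e-02,  9.78086464e-03,  1.61318809e-06]), 'tcp_pos': array([ 0.16829233, -0.60148831,  0.23049912]), 'tcp_rot': array([ 9.90706412e-01,  1.36015524e-01, -1.37356199e-04, -7.50236167e-04]), 'ft_force': array([ 0.57067401,  0.79882019, -0.01965127]), 'moment': array([ 0.05094211, -0.01659622, -0.02549108]), 'opening': 0.08554496075075249}
side {'fx': 498.8687307954651, 'fy': 498.8687307954651, 'cx': 316.9977170399007, 'cy': 240.73172478321598, 'T': array([[-0.95861487,  0.15316591, -0.2399953 ,  0.29994179],
       [-0.28414672, -0.56751524,  0.77277881,  0.78553535],
       [-0.01783762,  0.80899114,  0.58755014,  0.59352953],
       [ 0.        ,  0.        ,  0.        ,  1.        ]]), 'shot': 1}
balance 0.71 [254.  322.3] [0
[... 1251 characters left out ...]
       [ 0.00000000e+00,  0.00000000e+00,  0.00000000e+00,
         1.00000000e+00]]), 'shot': 2}
balance 0.66 [236.9 323.2] [0.5132 0.0518 0.    ] [0.4991 0.0529 0.0761]
corner_top 0.93 [259.5 285.7] [0.4527 0.1281 0.064 ] [0.453  0.1282 0.0617]
corner_top 0.63 [164.3 213. ] [0.6506 0.2874 0.064 ] [0.6705 0.2996 0.0023]
wedge 0.92 [258.1 247.3] [0.4627 0.2143 0.    ] [0.4607 0.2125 0.014 ]
wedge_back 0.65 [254.4 230.6] [0.4684 0.2491 0.01  ] [0.4674 0.248  0.017 ]
wedge_toe 0.64 [256.3 273.3] [0.468  0.1584 0.    ] [0.4677 0.1583 0.0019]
black_cup 0.57 [279.4 436.1] [ 0.4267 -0.1917  0.    ] [ 0.426  -0.1904  0.0059]
tape_roll 0.67 [166.4 213.3] [0.6664 0.2992 0.    ] [0.6659 0.2989 0.0015]
```

View pics/side0.png

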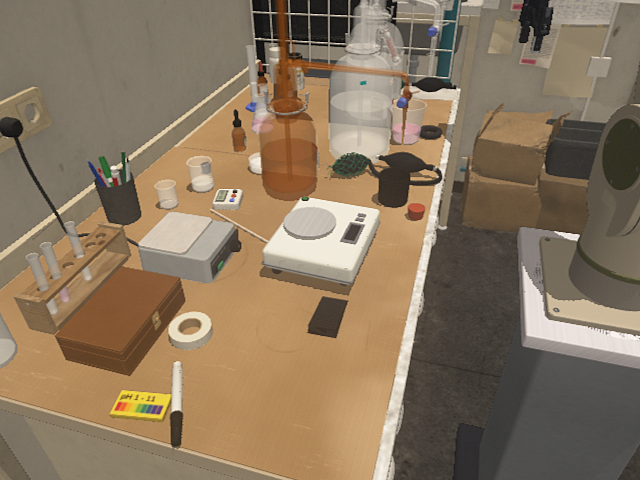

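View pics/top0.png

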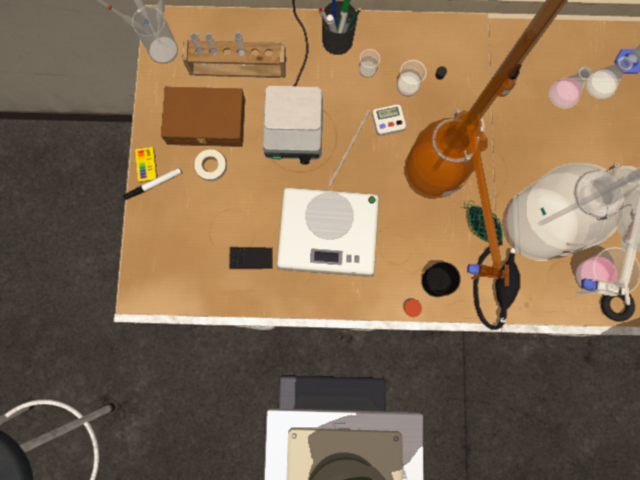

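The wedge (black) shows at about row 258, col 250 in the top view, with the balance at (232, 330) and clear space to the wedge's left. Next I refine the geometry by segmentation.

```bash
cat > seg.py <<'E'
from h import *
def pts(f,mask):
    v,u=np.nonzero(mask&(f["depth"]>0)); d=f["depth"][v,u]
    p=np.stack([(u-f["cx"])/f["fx"]*d,-(v-f["cy"])/f["fy"]*d,-d],1)
    return p@f["T"][:3,:3].T+f["T"][:3,3],v,u
def run(names=("top","side")):
    for n in names:
        f=r.grab_frame(n); P,v,u=pts(f,np.ones((480,640),bool)); c=f["pixels"][v,u].astype(int)
        m=(c.max(1)<70)&(P[:,0]>.41)&(P[:,0]<.52)&(P[:,1]>.1)&(P[:,1]<.3)&(P[:,2]<.03)
        q=P[m]; (a,b),(w,h),an=cv2.minAreaRect((q[:,:2]*1000).astype(np.float32))
        print(n,"wedge",m.sum(),np.round((a,b,w,h,an),1), "z",q[:,2].min().round(4),q[:,2].max().round(4),"y",q[:,1].min(),q[:,1].max())
        m=(np.abs(P[:,2]-.064)<.006)&(P[:,0]>.38)&(P[:,0]<.66)&(P[:,1]>-.1)&(P[:,1]<.2)&(c.max(1)>100)
        q=P[m]; re=cv2.minAreaRect((q[:,:2]*1000).astype(np.float32))
        print(n,"bal",m.sum(),np.round(re[0]+re[1]+(re[2],),1)); print(cv2.boxPoints(re).round(1).tolist())
        A=np.c_[q[:,:2],np.ones(len(q))]; print("plane",np.linalg.lstsq(A,q[:,2],rcond=None)[0].round(4),"z",np.median(q[:,2]))
if __name__=="__main__": run()
E
python3 seg.py
```

```text
top wedge 824 [462.6 205.8  42.6  86.5   2.4] z -0.0011 0.0279 y 0.1621432334300188 0.24921616104689737
top bal 5549 [516.4  43.  199.4 170.2  86.9]
[[426.0, -51.900001525878906], [595.9000244140625, -61.20000076293945], [606.7999877929688, 138.0], [436.79998779296875, 147.1999969482422]]
plane [ 0.0018 -0.0012  0.0641] z 0.06502969970820338
side wedge 384 [462.4 195.5  44.4 116.6   1.8] z -0.0004 0.0216 y 0.13699481433736538 0.2538722951860015
side bal 4068 [516.9  45.6 201.3 169.2  86.5]
[[426.29998779296875, -49.70000076293945], [595.2000122070312, -59.900001525878906], [607.4000244140625, 141.0], [438.5, 151.1999969482422]]
plane [ 0.0036 -0.0071  0.0622] z 0.06376396118705185
```

Run:
```python
from seg import *
Hm={}
for n in("top","side"):
    f=r.grab_frame(n); P,v,u=pts(f,np.ones((480,640),bool))
    for x in np.arange(.1,.85,.05):
        for y in np.arange(-.8,.45,.05):
            m=(P[:,0]>=x)&(P[:,0]<x+.05)&(P[:,1]>=y)&(P[:,1]<y+.05)
            if m.any(): Hm[(round(x,2),round(y,2))]=max(Hm.get((round(x,2),round(y,2)),-1),np.percentile(P[m,2],99))
ys=np.arange(-.8,.45,.05).round(2); print("      ",*["%4d"%(y*100) for y in ys])
for x in np.arange(.1,.85,.05).round(2): print("%.2f"%x,"  ",*["%4d"%(1000*Hm[(x,y)]) if (x,y) in Hm else "   ." for y in ys])
```

```text
-80  -75  -70  -65  -60  -55  -50  -45  -40  -35  -30  -25  -20  -15  -10   -5    0    5   10   15   20   25   30   35   40
0.10    -807 -805 -807 -807  308  347 -809 -806 -804 -806 -806 -806    5   15   17   17   16   17   16    6 -808 -807 -805 -806 -807
0.15    -805 -806  340  346  357  348 -806 -805 -806 -806 -805 -808  -17    0   -1    0    0    0    1   -1 -807 -807 -804 -807 -807
0.20    -807 -806  297 -805 -807 -806 -807 -805 -808 -807 -808 -807 -807 -806 -805 -803 -807 -806 -806 -807 -807 -805 -809 -809 -805
0.25    -806 -806 -807 -805 -807 -807 -807 -807 -808 -806 -806 -807 -807 -804 -806 -807 -807 -806 -804 -804 -806 -804 -804 -805 -808
0.30       2    2    3    4   16    5    6    6    6   33   16    6    5   25    6    5    6    6    6    6    5    5    6    6    5
0.35       2    3    3  340   23  102    6  336  385  337  233   66   69   29    6    6    6    6    6    6    6    6    6    6    6
0.40       3    3    2  340  105  103  106    6  396   53  231  282  233    6   59   69   69   68   67   31   23   17    6    7    6
0.45       .    .  242  236  108  105  294  3
[... 318 characters left out ...]
   69    6    6    7    7    7    7
0.60       .    .    .  254   88    .    0  246  243  186    6  297  329  195    6    6   60   63   65    6    6   23   24   19   20
0.65       .    .    .    5    6    5    5    7    6    6    7  294  639  206    6    6   10   62   62   62    6   24   24   14   14
0.70       2    3    3    6    6    7    6    6    6    6   29    0  233  170   16    8    7   68   68   68   61   62   62   62   59
0.75       3    4    5    6    5    6    7    5    7    5   35   33    7   22   22   14    6   68   69   69   61   62   63   62   60
0.80       3    2    6    6   22   49  107    6   51   59    6    6   29   74   20    8    7   69   69   69   60   61   62   61   58
```

```bash
python3 -m crank '[[[0,0,-0.4],0],[[0,0,-0.8],0],[[0,0,-1],0],[[0.2,-0.3,-1],-0.1],[[0.4,-0.6,-1],-0.25],[[0.6,-0.8,-1],-0.4],[[0.8,-0.98,-1],-0.5],[[0.8,-0.98,-1],-0.5],[[0.8,-0.98,-1],-0.5]]' 0.85
python3 - <<'E'
from h import *
s=r.get_state(); print(s["joint_pos"].round(3)); print(R.from_quat(s["tcp_rot"]).as_matrix().round(3))
E
```

```text
clock: 2.33
tcp_pos: [0.2438, -0.4285, 0.3814]
tcp_rot: [0.922, 0.387, -0.0, 0.0]
ft_force: [0.2, 0.8, 0.1]
opening: 0.0129
[ 1.164  0.012 -0.205  1.522  0.003  1.607  0.183]
[[ 0.7    0.714 -0.   ]
 [ 0.714 -0.7   -0.001]
 [-0.001  0.    -1.   ]]
```

```bash
python3 -m crank '[[[0.35,-0.12,-0.1],-0.15],[[0.7,-0.25,-0.1],-0.3],[[1,-0.35,-0.1],-0.45],[[1,-0.35,-0.1],-0.6],[[1,-0.35,-0.1],-0.78],[[1,-0.35,-0.1],-0.78]]'
python3 - <<'E'
from h import *
s=r.get_state(); print(s["joint_pos"].round(3)); print(R.from_quat(s["tcp_rot"]).as_matrix().round(3))
E
```

```text
clock: 3.08
tcp_pos: [0.3113, -0.285, 0.3962]
tcp_rot: [0.693, 0.721, 0.0, -0.0]
ft_force: [-0.0, -0.4, -0.1]
opening: 0.0127
[ 1.006 -0.142 -0.322  1.632 -0.045  1.644  0.723]
[[-0.039  0.999 -0.   ]
 [ 0.999  0.039  0.   ]
 [ 0.    -0.    -1.   ]]
```

```bash
python3 -m crank '[[[0.4,0.1,0],0],[[0.8,0.2,0],0],[[1,0.3,0],0]]' && python3 -m crank '[[[0.4,0.1,0],0],[[0.8,0.25,0],0],[[1,0.35,0],0]]' && python3 -m crank '[[[0.4,0.1,0.1],0],[[0.8,0.2,0.2],0],[[1,0.3,0.3],0],[[1,0.35,0.4],0]]'
```

```text
clock: 3.45
tcp_pos: [0.3507, -0.1301, 0.3967]
tcp_rot: [0.694, 0.72, -0.0, 0.001]
ft_force: [-0.7, -0.6, -0.1]
opening: 0.0128
clock: 3.82
tcp_pos: [0.3969, 0.0223, 0.3967]
tcp_rot: [0.693, 0.721, 0.0, 0.0]
ft_force: [0.2, -1.2, 0.5]
opening: 0.0129
clock: 4.32
tcp_pos: [0.4429, 0.1741, 0.3361]
tcp_rot: [0.693, 0.721, 0.001, -0.001]
ft_force: [-0.0, -1.5, -0.8]
opening: 0.013
```

```bash
python3 -m crank '[[[0.3,0,0.3],0],[[0.4,0,0.6],0],[[0.4,0,0.6],0],[[0.4,0,0.6],0],[[0.4,0,0.6],0]]'
python3 - <<'E'
from h import *
s=r.get_state(); print(s["joint_pos"].round(3),s["tcp_pos"])
f=r.grab_frame("wrist"); save(f,"w1"); T=np.eye(4); T[:3,:3]=R.from_quat(s["tcp_rot"]).as_matrix(); T[:3,3]=s["tcp_pos"]
T=T@f["tool_from_camera"]; print(T.round(3))
for t,z in (("foot_sole",.007),("corner_top",.064),("wedge_back",.01),("wedge_toe",0)):
        for d in r.pinpoint(t,f)[:2]:
            print(t,d["score"],np.round(d["location"],1),world(f,*d["location"],T=T,z=z).round(4),world(f,*d["location"],T=T).round(4))
f["T"]=T
from seg import pts
P,v,u=pts(f,np.ones((480,640),bool)); c=f["pixels"][v,u].astype(int)
m=(c.max(1)<70)&(P[:,0]>.42)&(P[:,0]<.51)&(P[:,1]>.1)&(P[:,1]<.3)&(P[:,2]<.03)
q=(P[m]*1000).astype(np.float32); print(m.sum(),cv2.minAreaRect(q[:,:2].copy()))
E
```

```text
clock: 4.95
tcp_pos: [0.4412, 0.2312, 0.248]
tcp_rot: [0.693, 0.721, 0.001, 0.001]
ft_force: [-0.1, 0.7, 0.4]
opening: 0.0126
[ 0.543  0.195 -1.222  1.719  0.189  1.357 -0.673] [0.44120712 0.23120958 0.24796826]
[[ 0.999 -0.036 -0.013  0.438]
 [ 0.038  0.963  0.266  0.298]
 [ 0.003 -0.266  0.964  0.39 ]
 [ 0.     0.     0.     1.   ]]
foot_sole 0.37 [259.  330.7] [0.4589 0.1655 0.007 ] [0.4591 0.1638 0.002 ]
corner_top 0.97 [312.  330.1] [0.458  0.1241 0.064 ] [0.4581 0.1236 0.063 ]
wedge_back 0.58 [190.3 338.1] [0.4632 0.2501 0.01  ] [0.4633 0.25   0.009 ]
wedge_toe 0.95 [260.5 331. ] [0.4597 0.1612 0.    ] [0.4596 0.162  0.0024]
561 ((469.8587341308594, 194.22100830078125), (29.767269134521484, 66.5056381225586), 1.5850863456726074)
```

View pics/w1.png

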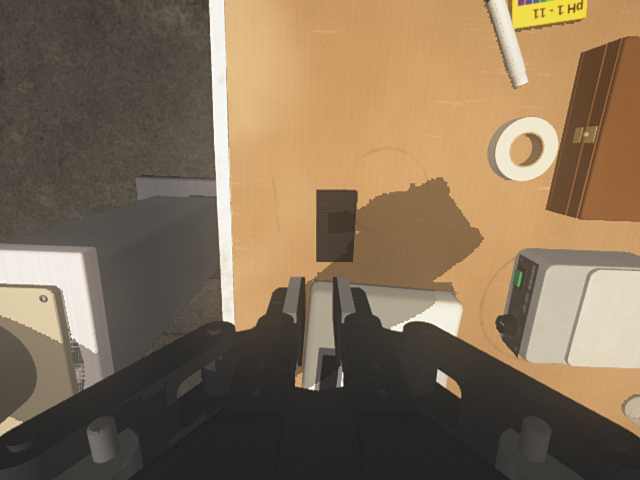

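The wedge is at rows 190–262, cols 316–357. The balance's left edge is at row ~283, with a shadow to the wedge's right. I'll extract the corners precisely.

Run:
```python
from h import *
s=r.get_state()
f=r.grab_frame("wrist"); T=np.eye(4); T[:3,:3]=R.from_quat(s["tcp_rot"]).as_matrix(); T[:3,3]=s["tcp_pos"]
T=T@f["tool_from_camera"]
g=f["pixels"].max(2).astype(int)
print(g[200,305:370]); print(g[250,305:370]); print(g[180:200,325]); print(g[250:275,325]);print(g[250:275,345])
cv2.imwrite("pics/w1z.png",cv2.resize(f["pixels"][170:300,270:400,::-1],None,fx=5,fy=4.6,interpolation=0))
```

```text
[217 218 216 216 217 214 215 216 215 216 217 219 127  83  84  85  89  84
  87  85  84  86  86  85  84  84  87  87  82  84  83  83  81  84  83  82
  80  81  80  82  83  80  84  82  82  82  82  81  80  79  77  78  82 134
 208 216 213 211 212 213 212 214 214 212 217]
[211 207 210 207 207 210 210 210 204 208 213 176  97  75  78  81  77  77
  80  78  78  77  76  76  75  77  76  77  77  77  73  75  75  73  77  77
  73  76  75  77  73  73  65  63  65  64  61  60  61  87 128 131 129 130
 128 130 128 131 130 130 127 127 129 130 131]
[211 212 211 211 212 213 212 215 215 184 111  77  83  86  85  85  84  85
  82  84]
[ 78  77  80  76  76  78  76  78  78  77  73  73 122 200 210 207 207 210
 207 150 128 129 130 131 128]
[ 73  76  67  65  63  63  60  62  63  61  64  60  74 124 134 130 131 130
 131 131 129 132 128 130 128]
```

View pics/w1z.png

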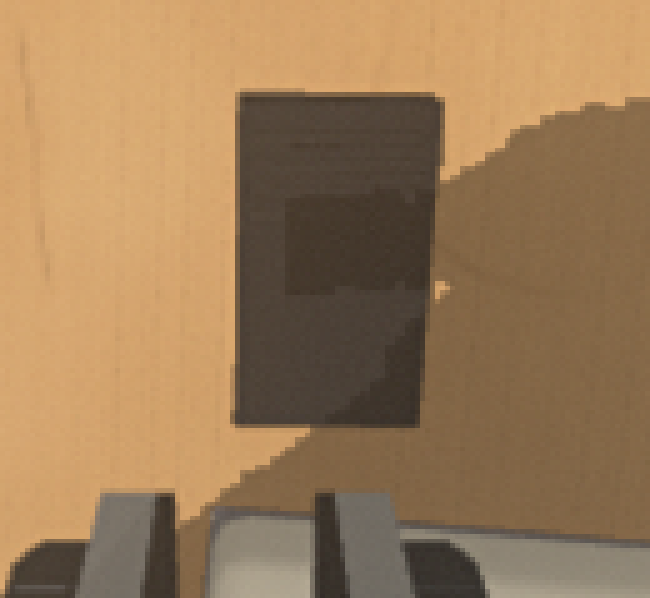

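Run:
```python
from h import *
s=r.get_state()
f=r.grab_frame("wrist"); T=np.eye(4); T[:3,:3]=R.from_quat(s["tcp_rot"]).as_matrix(); T[:3,3]=s["tcp_pos"]
T=T@f["tool_from_camera"]
for a,b,z in((262.2,316.4,.002),(262.5,353.6,.002),(190.2,317.2,.02),(190.8,358.2,.02)):print(world(f,a,b,T=T,z=z).round(4))
for a,b in((272.7,329),(275,345),(284,312.5),(292,461)): print("bal?",world(f,a,b,T=T,z=.064).round(4))
```

```text
[0.4403 0.1598 0.002 ]
[0.4864 0.1612 0.002 ]
[0.4377 0.2511 0.02  ]
[0.4834 0.2523 0.02  ]
bal? [0.4534 0.1708 0.064 ]
bal? [0.4704 0.1689 0.064 ]
bal? [0.4366 0.1573 0.064 ]
bal? [0.5955 0.1544 0.064 ]
```

```bash
python3 -m crank '[[[0.37,0.15,0.3],0],[[0.37,0.15,0.6],0],[[0.37,0.15,1],0],[[0.37,0.15,1],0]]' && python3 -m crank '[[[0,0,0.3],0],[[0,0,0.45],0],[[0,0,0.55],0],[[0,0,0.6],0],[[0,0,0.6],0],[[0,0,0.6],0]]'
python3 - <<'E'
from h import *
f=r.grab_frame("side"); save(f,"s1")
E
```

```text
clock: 5.8
tcp_pos: [0.4578, 0.2868, 0.0931]
tcp_rot: [0.692, 0.722, -0.003, -0.001]
ft_force: [-0.5, 0.0, 0.8]
opening: 0.0128
clock: 6.55
tcp_pos: [0.4606, 0.2886, 0.0071]
tcp_rot: [0.692, 0.722, 0.001, 0.0]
ft_force: [0.6, -0.6, 0.3]
opening: 0.0128
```

View pics/s1.png

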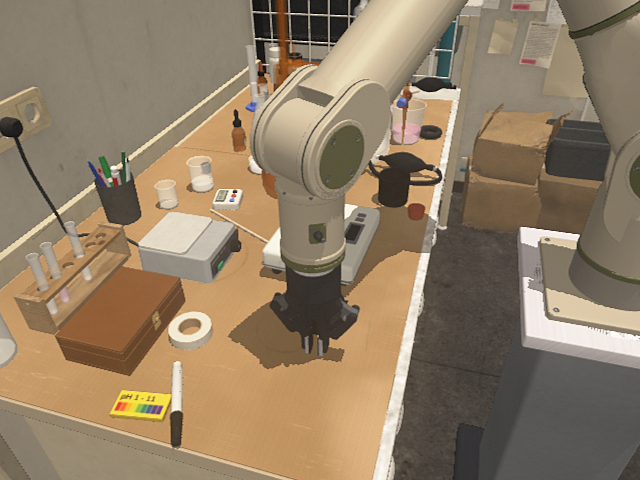

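```bash
python3 -m crank '[[[-0.05,0,0],0],[[-0.1,0,0],0],[[-0.15,0,0],0],[[-0.18,0,0],0],[[-0.21,-0.003,0],0],[[-0.24,-0.007,0],0],[[-0.27,-0.01,0],0],[[-0.3,-0.014,0],0],[[-0.33,-0.018,0],0],[[-0.36,-0.022,0],0],[[-0.39,-0.026,0],0],[[-0.42,-0.03,0],0],[[-0.44,-0.033,0],0],[[-0.44,-0.033,0],0]]'
cat > look.py <<'E'
from h import *
import sys
n=sys.argv[1]
s=r.get_state()
f=r.grab_frame("wrist"); save(f,"w"+n); T=np.eye(4); T[:3,:3]=R.from_quat(s["tcp_rot"]).as_matrix(); T[:3,3]=s["tcp_pos"]
T=T@f["tool_from_camera"]
g=r.grab_frame("side"); save(g,"s"+n)
cv2.imwrite("pics/sz"+n+".png",cv2.resize(g["pixels"][180:360,230:420,::-1],None,fx=3.3,fy=3.3))
print(s["ft_force"],s["tcp_pos"])
for t,z in (("corner_top",.064),("wedge_back",.01),("wedge_toe",0)):
    for nm,ff,TT in(("w",f,T),("s",g,g["T"])):
        for d in r.pinpoint(t,ff)[:1]:
            print(nm,t,d["score"],np.round(d["location"],1),world(ff,*d["location"],T=TT,z=z).round(4))
E
python3 look.py 2
```

```text
clock: 8.35
tcp_pos: [0.458, 0.2217, 0.0063]
tcp_rot: [0.692, 0.722, -0.0, 0.0]
ft_force: [0.1, -1.0, -0.0]
opening: 0.0128
[ 0.1400515  -0.95145921 -0.00694576] [0.45800507 0.22170207 0.00627   ]
s corner_top 0.77 [259.5 345.2] [0.454 0.129 0.064]
w wedge_back 0.79 [319.9 318.6] [0.4581 0.2103 0.01  ]
s wedge_back 0.53 [316.8 330.9] [0.4557 0.2161 0.01  ]
w wedge_toe 0.25 [386.4 315.9] [0.4585 0.1652 0.    ]
s wedge_toe 0.56 [282.8 339.8] [0.4656 0.1185 0.    ]
```

View pics/sz2.png

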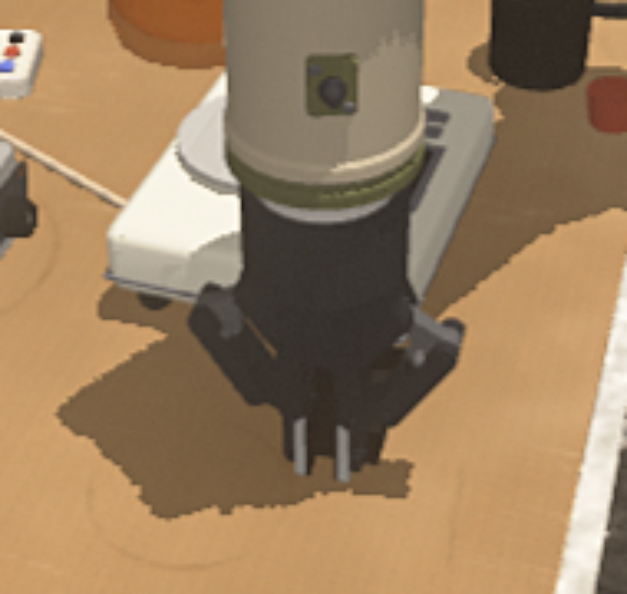

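View pics/w2.png

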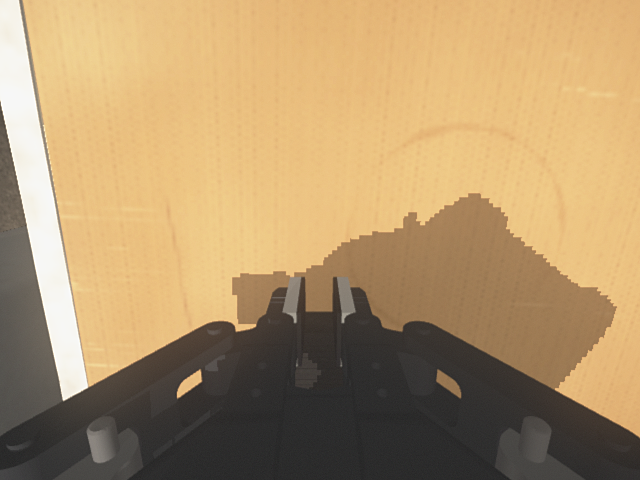

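```bash
for i in 1; do python3 -m crank '[[[-0.015,0,0],0],[[-0.03,-0.002,0],0],[[-0.03,-0.002,0],0]]'; python3 -m crank '[[[-0.01,0,0],0],[[-0.02,-0.002,0],0],[[-0.02,-0.002,0],0]]';python3 -m crank '[[[-0.01,0,0],0],[[-0.02,-0.002,0],0],[[-0.02,-0.002,0],0]]'; done
```

```text
clock: 9.12
tcp_pos: [0.4579, 0.2173, 0.0063]
tcp_rot: [0.692, 0.722, -0.0, 0.0]
ft_force: [0.6, -0.4, -0.2]
opening: 0.0129
clock: 9.5
tcp_pos: [0.4577, 0.2143, 0.0063]
tcp_rot: [0.692, 0.722, -0.0, 0.0]
ft_force: [0.1, -0.4, 0.0]
opening: 0.0133
clock: 9.88
tcp_pos: [0.4575, 0.2113, 0.0063]
tcp_rot: [0.692, 0.722, -0.0, 0.0]
ft_force: [-0.4, -0.9, 0.4]
opening: 0.0128
```

```bash
for i in 1; do python3 -m crank '[[[-0.01,0,0],0],[[-0.02,-0.001,0],0],[[-0.02,-0.001,0],0]]';python3 -m crank '[[[-0.01,0,0],0],[[-0.01,0,0],0]]';python3 -m crank '[[[-0.01,0,0],0],[[-0.01,0,0],0]]';python3 -m crank '[[[-0.01,0,0],0],[[-0.01,0,0],0]]';done | grep -v -e rot -e open
```

```text
clock: 10.25
tcp_pos: [0.4575, 0.2083, 0.0063]
ft_force: [0.0, 0.4, -0.4]
clock: 10.5
tcp_pos: [0.4576, 0.2069, 0.0063]
ft_force: [-0.5, -0.0, -0.2]
clock: 10.75
tcp_pos: [0.4576, 0.2054, 0.0063]
ft_force: [0.1, -0.1, 0.4]
clock: 11.0
tcp_pos: [0.4577, 0.2041, 0.0063]
ft_force: [-0.6, 0.6, -0.8]
```

```bash
for i in 1; do python3 -m crank '[[[-0.01,0,0],0],[[-0.01,0,0],0]]';python3 -m crank '[[[-0.01,0,0],0],[[-0.01,0,0],0]]';python3 -m crank '[[[-0.01,0,0],0],[[-0.01,0,0],0]]';done | grep -v -e rot -e open
python3 look.py 3
```

```text
clock: 11.25
tcp_pos: [0.4577, 0.2029, 0.0063]
ft_force: [-0.5, 3.3, -1.2]
clock: 11.5
tcp_pos: [0.4578, 0.2018, 0.0064]
ft_force: [0.1, 4.5, -1.6]
clock: 11.75
tcp_pos: [0.4578, 0.201, 0.0066]
ft_force: [-0.7, 7.5, -1.3]
[-0.66942937  7.50027358 -1.3426538 ] [0.45784622 0.20100946 0.00659176]
s corner_top 0.79 [261.5 344.1] [0.4544 0.1348 0.064 ]
w wedge_back 0.57 [320.4 317.1] [0.4573 0.1892 0.01  ]
s wedge_back 0.55 [308.  336.2] [0.4526 0.1937 0.01  ]
s wedge_toe 0.49 [275.5 347.4] [0.4572 0.0949 0.    ]
```

View pics/w3.png

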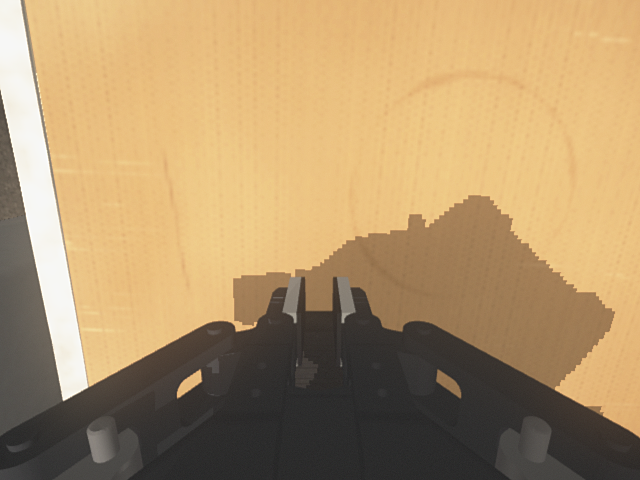

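```bash
python3 -m crank '[[[0.05,0,0],0],[[0.1,0,0],0],[[0.2,0,0],0],[[0.2,0,-0.3],0],[[0.3,0,-0.7],0],[[0.4,0,-1],0],[[0.5,0,-1],0],[[0.5,0,-1],0],[[0.5,0,-1],0]]' 1
python3 look.py 4; python3 seg.py
```

```text
clock: 13.28
tcp_pos: [0.4543, 0.2741, 0.1556]
tcp_rot: [0.692, 0.722, -0.001, -0.0]
ft_force: [-1.0, 0.1, -0.3]
opening: 0.0003
[-0.95887518  0.12582873 -0.34991149] [0.45430108 0.27409135 0.15556318]
s corner_top 0.63 [256.4 345.3] [0.4559 0.1205 0.064 ]
s wedge_back 0.72 [304.5 332.5] [0.4608 0.1872 0.01  ]
s wedge_toe 0.76 [275.8 343.8] [0.4634 0.0975 0.    ]
top wedge 4 [480.7 152.1   4.3   1.5  48.6] z 0.0137 0.0156 y 0.1499882005040736 0.15419560217861666
top bal 5244 [516.7  43.1 199.5 170.   87. ]
[[426.5, -51.900001525878906], [596.2999877929688, -61.0], [606.9000244140625, 138.1999969482422], [437.1000061035156, 147.3000030517578]]
plane [-0.0007  0.001   0.0653] z 0.06510824401619186
side wedge 603 [459.2 149.   44.2  88.8   1.4] z 0.0006 0.0226 y 0.1041757146064537 0.19346350817512026
side bal 1879 [516.3  45.3 201.2 168.2  86.5]
[[426.29998779296875, -50.099998474121094], [594.2000122070312, -60.20000076293945], [606.4000244140625, 140.6999969482422], [438.5, 150.8000030517578]]
plane [ 0.0049 -0.0055  0.0614] z 0.06370557545566413
```

View pics/sz4.png

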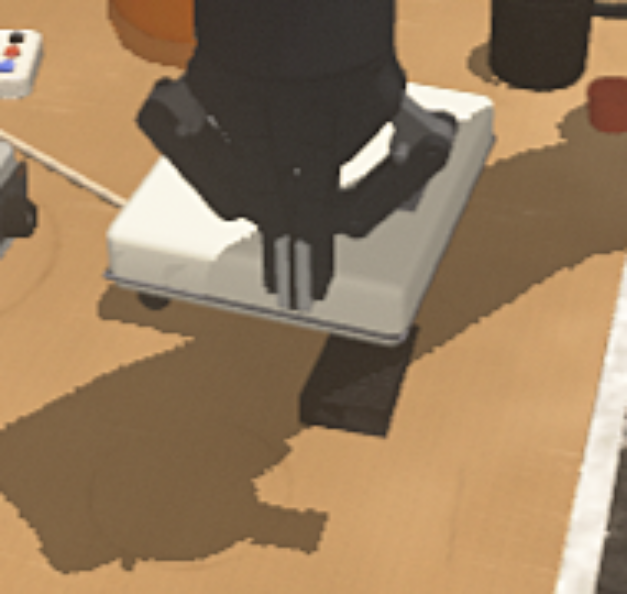

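View pics/w4.png

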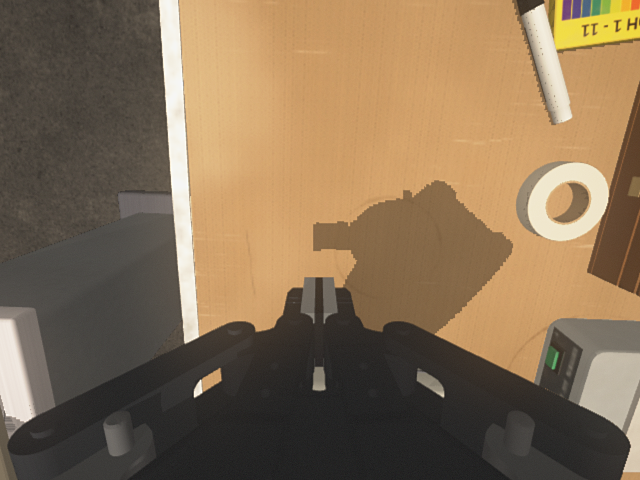

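```bash
python3 -m crank '[[[-0.4,0,0],0],[[-0.8,-0.02,0],0],[[-0.97,-0.03,0.1],0],[[-0.97,-0.03,0.3],0],[[-0.97,-0.03,0.45],0],[[-0.97,-0.03,0.5],0],[[-0.97,-0.03,0.52],0],[[-0.97,-0.03,0.52],0],[[-0.97,-0.03,0.52],0]]'
python3 - <<'E'
from h import *
s=r.get_state(); f=r.grab_frame("side"); save(f,"s5"); cv2.imwrite("pics/sz5.png",cv2.resize(f["pixels"][180:360,230:420,::-1],None,fx=3.3,fy=3.3))
print(s["tcp_pos"],R.from_quat(s["tcp_rot"]).as_matrix().round(3).tolist())
E
```

```text
clock: 14.9
tcp_pos: [0.4568, 0.1291, 0.0789]
tcp_rot: [0.692, 0.722, 0.0, 0.0]
ft_force: [-0.1, -0.6, 0.1]
opening: -0.0
[0.45677829 0.12907213 0.07890958] [[-0.042, 0.999, 0.001], [0.999, 0.042, -0.0], [-0.0, 0.001, -1.0]]
```

View pics/sz5.png

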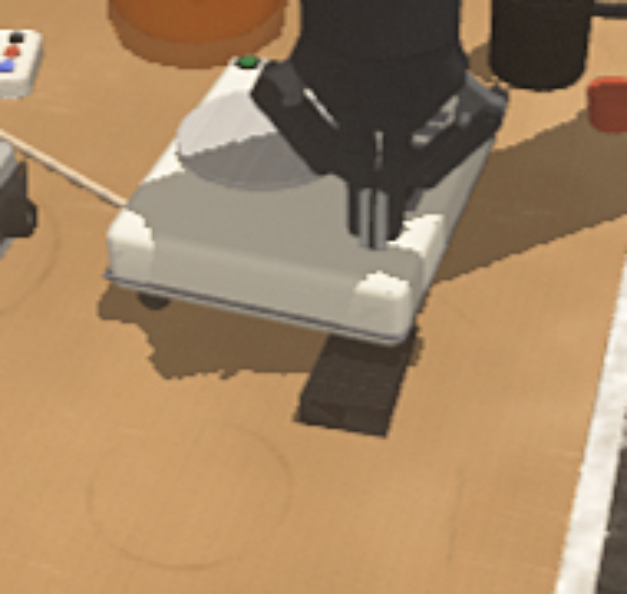

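Positioned over the corner, about 15 mm above the casing. I'll lower in small steps and watch the force.

```bash
python3 -m crank '[[[0,-0.005,0.04],0],[[0,-0.005,0.07],0],[[0,-0.005,0.08],0],[[0,-0.005,0.08],0]]'; python3 -m crank '[[[0,0,0.01],0],[[0,0,0.01],0]]';python3 -m crank '[[[0,0,0.01],0],[[0,0,0.01],0]]'
```

```text
clock: 15.45
tcp_pos: [0.4555, 0.129, 0.0662]
tcp_rot: [0.692, 0.722, -0.0, -0.0]
ft_force: [-0.1, 0.5, 0.7]
opening: -0.0
clock: 15.7
tcp_pos: [0.4556, 0.1289, 0.0648]
tcp_rot: [0.692, 0.722, -0.0, 0.0]
ft_force: [1.1, 0.6, 0.3]
opening: 0.0001
clock: 15.95
tcp_pos: [0.4558, 0.129, 0.0637]
tcp_rot: [0.692, 0.722, -0.0, 0.0]
ft_force: [-2.8, -0.1, 7.2]
opening: -0.0003
```

```bash
python3 -m crank '[[[0,0,0.007],0],[[0,0,0.007],0],[[0,0,0.007],0]]'; python3 look.py 6; python3 seg.py
```

```text
clock: 16.32
tcp_pos: [0.4558, 0.1291, 0.0634]
tcp_rot: [0.692, 0.722, -0.0, 0.0]
ft_force: [-7.6, -3.5, 21.6]
opening: -0.0001
[-7.57857201 -3.46379803 21.55093057] [0.45584939 0.12907699 0.06340244]
s corner_top 0.63 [261.3 346. ] [0.4515 0.1334 0.064 ]
w wedge_back 0.58 [158.5 327.9] [0.4584 0.1891 0.01  ]
s wedge_back 0.65 [306.7 334.6] [0.456  0.1914 0.01  ]
s wedge_toe 0.56 [275.2 342.1] [0.4668 0.0966 0.    ]
top wedge 25 [4.424e+02 1.799e+02 1.070e+01 1.270e+01 1.000e-01] z 0.0176 0.0244 y 0.1736025515753543 0.18626826355989862
top bal 2253 [516.6  31.  175.4 168.3  86.7]
[[427.6000061035156, -51.79999923706055], [595.5999755859375, -61.400001525878906], [605.5999755859375, 113.69999694824219], [437.6000061035156, 123.30000305175781]]
plane [-0.0021  0.0034  0.0661] z 0.06498747515279368
side wedge 372 [459.4 148.1  44.3  90.1   2.1] z 0.0008 0.0221 y 0.10236576027308919 0.19304053558052914
side bal 2266 [517.2  46.3 200.8 168.1  86.8]
[[427.70001220703125, -49.29999923706055], [595.5, -58.599998474121094], [606.5999755859375, 141.89999389648438], [438.79998779296875, 151.1999969482422]]
plane [ 0.0049 -0.0075  0.0616] z 0.06365179481158545
```

View pics/sz6.png

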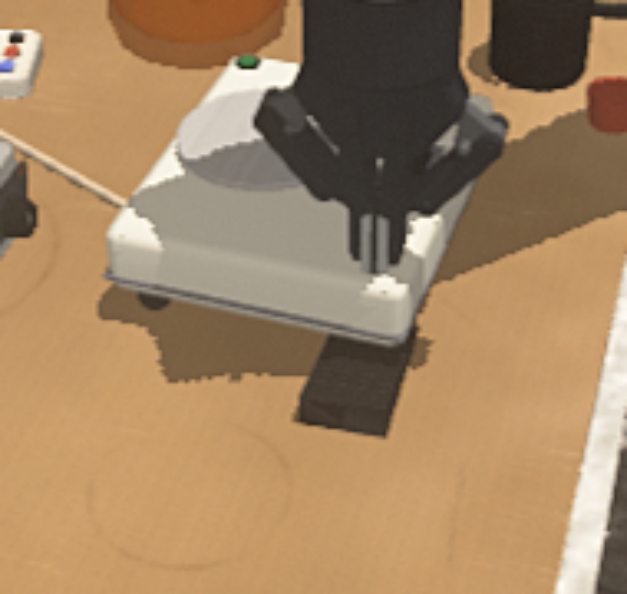

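Firm: 21.6 N sank the corner only ~0.3 mm, and the wedge stayed. That's more force than needed, so I'll ease off a little.

```bash
python3 -m crank '[[[0,0,-0.004],0],[[0,0,-0.004],0],[[0,0,-0.004],0],[[0,0,-0.004],0]]'
```

```text
clock: 17.32
tcp_pos: [0.4558, 0.129, 0.0635]
tcp_rot: [0.692, 0.722, -0.0, 0.0]
ft_force: [-4.7, -2.1, 12.3]
opening: 0.0001
```

```bash
python3 -m crank '[[[0,0,0],0],[[0,0,0],0],[[0,0,0],0],[[0,0,0],0],[[0,0,0],0],[[0,0,0],0]]'; python3 -c "
from h import *
f=r.grab_frame('side');save(f,'s7')
print(r.close_job())"
```

```text
clock: 18.08
tcp_pos: [0.4558, 0.129, 0.0635]
tcp_rot: [0.692, 0.722, -0.0, 0.0]
ft_force: [-4.1, -0.8, 11.6]
opening: -0.0002
the job is handed in; nothing more can be done
None
```

The wedge is under the short foot, the balance no longer rocks there, and I handed the job in at about 18 s while still pressing on that corner. No verdict was reported.

- **Wedge:** I pushed it along the bench with the fingertips, thin end first. The foot met it about 26 mm in from the thin end, and I stopped when the push reached 7.5 N. I then backed off and closed the fingers.
- **Press test:** Pressing above the foot with up to 21.6 N lowered the fingertip by only about 0.3 mm. I eased off and held about 12 N; fingertip height held at 63.5 mm.
- **Level and position:** Images after the push and during the press put the balance's outline within about 1–2 mm of where it started. Its top looks level within camera accuracy. The wedge stayed put during the press.
- **Less certain:**
  - While I pressed, the wrist also read a sideways force of about 4–5 N, up to about 8 N at the peak. The balance did not visibly move.
  - The position networks disagreed by a few millimetres when the gripper hid the wedge, so I relied on the camera depth and contact force instead.
  - I did not measure the cup, stopper or tape roll again at the end; nothing went near them at bench height.

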